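# Load the kit carriage, unhitch it and hold the drawbar up

## Robot

A 6-joint arm with a two-finger parallel gripper is mounted at the origin on the work surface. World frame = base frame: x ahead of the robot, y to its left, z up, the work surface at z = 0. Lengths are in mm, angles in rad, forces in N, time in s.
With the tool pointing down it reaches from about 375 to 825 mm from the base axis. Payload 5.5 kg.
Tool frame: the origin (TCP) lies at the very end of the fingers, on their centre line; the grasp point (between the pads) lies 19 mm behind it (ctrl.tcp_to_grasp is the distance from the TCP to the grasp point, in mm); y points along the fingers, x is the direction in which the jaws open and shut, and the axes are right-handed (so a half turn about y gives the same grasp; the last joint's range is limited). The gripper opens to 85 mm and grips with 20 to 120 N. Pads are 22 mm wide; open, the fingers measure 114 mm over their backs; the gripper's body (76 mm by 85 mm) begins 54 mm behind the grasp point. The pads swing forward as they close: fully open they stand 13 mm farther back than shut.
Start: joints at [-1.244, 0.314, -0.047, 1.21, 0, 1.571], TCP at [192.605, -568.241, 231.299] pointing down, gripper open.
Joint ranges: [-2.67, 2.67], [-0.69, 1.73], [-1.03, 1.25], [-2.08, 2.16], [-1.42, 1.45], [-3.14, 3.14]. Speed limits (rad/s): [2.39, 2.39, 3.01, 3.14, 3.14, 3.14].

## Interface

Orientations are given as a unit quaternion [x, y, z, w].
In Python, from bench import ctrl gives the robot as it stands.
- The arm moves only by the tool apply_moves, never from a script. Its arguments are lists of equal length, an entry for each row: "travel": the shift along the tool's x, y, z in cm, a list of three; "dr": the turn, a rotation vector about the tool's x, y, z in rad, a list of three. In form: {"travel": [[x, y, z], ...], "dr": [[ax, ay, az], ...]}. A call has 1 to 5 rows; each row shifts and turns the pose as measured when the row begins, along the tool's axes as they then stand; what a row does not reach is not made up. A row lasts 1/12 s, in which the tool goes at most 41.7 mm and 7.16 degrees, less where a joint would pass 70% of its speed; a pose out of reach is approached as far as the arm can. A call with a gripper value outside its range is refused whole. "hand" is the finger opening in cm, from 0 to 8.54, set as the call begins (left out, the last holds). The fingers move at their own pace and stop on an object; "force" is the grip in N (left out, the last holds). Time passes only in rows, so rows that do not move let the fingers close. It gives the time, the measured TCP pose, the force and the opening at its end, in the units of the state.
- ctrl.sense(): the state, without advancing time (a new reading comes with each control period).
- ctrl.camera(name): name is "scene" or "top" or "wrist"; returns the picture (480x640x3 uint8, red, green, blue); there is no depth.
- ctrl.calibration(name): a dict with "camera_matrix" (3x3 intrinsics, pixels), "T" (4x4, takes a point from camera to world coordinates). Camera axes: x right, y down, z forward; pixel columns grow to the right and rows downward; lengths in mm; the calibration is good to about 2 mm. A picture is of the moment at which its call begins: read the wrist's pose just before it. calibration takes no time and is no camera call; for the wrist camera it gives the pose at the moment of the call.
- ctrl.job_done(): hands the job in, once; it reports no verdict.
Trained networks look in the newest picture that a camera, given by its name, has taken for a name from the list of things; names that differ only in an ending like _2 or _b are one class to them, and where a whole thing is asked for, a point or a joint stands for the part that bears it (a point fixed in the world has none). Each returns a list of dicts, best first, with "p" (0 to 1); they miss things now and then, are a little off and sometimes report something else, mostly with a low value. They report only what shows in the picture. A call takes as long as a camera call. They do not tell look-alikes from the thing itself.
- ctrl.silhouettes(camera, label): "mask" (480x640 bool, what is visible of it).
- ctrl.place_of(camera, label): "at" ([x, y, z] in mm, in world coordinates, good to about 4 mm: a listed point, or the origin of a listed thing).
The state is a dict: "t": time; "joint_pos": joint angles; "joint_velocities": joint speeds; "joint_torque": joint torques, N m; "tcp_pos": TCP position; "ee_rot": TCP orientation; "contact_force": force on the tool from outside, world axes, zero at the start; "torque": the same for the moment, N m; "finger_gap": opening from 0.0 (shut) to 1.0 (fully open).
Only numpy, scipy, OpenCV 4.12 (cv2) and the standard library are available. Lean on these libraries where they do the work, as an engineer would, in place of code of your own. Each camera call takes 0.05 s, during which the arm holds its last target.

## Task

Set the loose aluminium waveguide housing that lies on the mat flat and square into the black-cornered pocket of the blue carriage (its long side along the carriage, either way round) and let go of it. Then unhitch the carriage: pull the red latch tab sideways, away from the yellow coupler, against its spring, lift the drawbar's coupler up off the ball, and finish still holding it raised and still, about 45 mm up (at least 30 mm), so that the carriage could be rolled away. Leave the housing seated and do not disturb the blue cup, the tray of finished housings or the driver.

Things in the scene. Friction and masses are not known exactly. Their poses are not given: they have to be found in the camera images.
- housing_center (a point): Loose bare-aluminium waveguide housing, 70 (x) x 44 (y) x 34 mm high, about 200 g: two 8 mm thick end flanges, 44 wide, 34 high; between them a body 54 long, 36 wide (y), 30 high, flat sides, to be grasped across y. Dark windows on top and ends. Point: its centre, 17 mm above its underside; z up. Half a turn about z makes no difference. Starts on the mat left or right of the dock.
- pocket (a point): Centre of the flat pocket floor on the blue carriage, 30 mm above the bench. Axes of the dock: x from ball to pocket, y sideways (the way the latch is pulled), z up. Four black L corners 12 mm high, 8 thick, bound 74 (x) x 48 (y) mm; the middle 42 mm of each long side is open to the floor for fingers. The housing's long side goes along x, its centre then 17 mm above this point.
- dock: The whole carriage dock, fixed to the bench; aluminium base 330 (x) x 110 (y) x 12 mm, origin at its underside, axes as pocket. Pocket centre at x = +105 mm, ball at x = -100 mm, drawbar hinge axis (parallel to y) at x = +30 mm, 55 mm above the bench, between steel brackets 66 mm high (x 24 to 46 mm, y within 26 mm).
- latch_tab (a point): Red upright tab beside the yellow coupler (its +y side), 10 mm thick (y), 24 wide (x). Point: middle of its graspable upper part; the tab ends 15 mm above it, the coupler's top lies 24 mm below it. Hitched: at x = -100, y = +45 mm from the dock's origin, 100 mm above the bench. It slides along dock +y in the coupler and lifts with it: grasp once, pull, keep pulled, lift by the tab. Axes: drawbar's.
- latch (a joint): Slide of the latch along dock +y (m): 0 latched, held by its spring; 0.016 fully pulled (stop). From about 0.009 on its bolt is clear of the ball; pull to about 0.014. The spring pushes back with 3 N at 0 and 6.6 N at the stop.
- drawbar (a joint): Hinge of the yellow drawbar (rad): 0 hitched, resting on the ball; grows as the coupler is lifted, limit 0.9; 0.3 raises coupler and tab by about 37 mm. The tab's point lies 130 mm from the hinge axis along dock -x and 45 mm above it when hitched, and moves on that arc. Unless the bolt is pulled clear the ball holds it down; let go, it drops by its weight (2 to 3 N at the tab).
- coupler_top (a point): Middle of the flat top (60 x 56 mm, painted yellow) of the coupler at the free end of the drawbar, right above the ball when hitched, 76 mm above the bench.
- ball_top (a point): Top of the steel hitch ball (32 mm across), fixed on the dock 68 mm above the bench, under the coupler.
- bit_cup: Blue cup, 60 mm across, 60 mm high, origin at its underside: leave alone.
- stock_tray: Black open tray of finished housings, 120 x 150 x 45 mm, origin at its underside: leave alone.
- driver: Blue and black driver lying on its side, 190 mm long, 36 mm thick, origin at its underside below the middle of the blue barrel: leave alone.
Not all that is in view belongs to the job. What is meant by the part that bears housing_center is not purple, and is the smaller of those in its own colour.

How it is judged:
By the outcome, as a careful person would: the job done as asked, in the order asked, and still so for the second after the job is handed in, while the arm keeps its last pose, push and grip.
It also fails if it takes over 51 s, if anything falls off the work surface, if the arm or the gripper's body presses on something with over 40 N, if the wrist force passes 120 N, or if a joint passes its speed limit or range.

## Working session

There is one attempt and no reset: what is moved stays moved. The work goes in short steps, Python scripts to look and compute and a tool call to move; the robot and the scene stay as the last step left them, time stands still between calls to the robot, and variables do not carry over. Pictures are saved under pics/ and viewed, and the job is handed in when it is done.

Besides the shell and the picture viewer there is one more tool, called in YAML: its name, and indented under it one key for each argument. apply_moves: Moves the arm, as the interface text tells. Its arguments: {"type":"object","properties":{"travel":{"type":"array","items":{"type":"array","items":{"type":"number"}}},"dr":{"type":"array","items":{"type":"array","items":{"type":"number"}}},"hand":{"type":"number"},"force":{"type":"number"}},"required":["travel","dr"]}

```bash
mkdir -p pics; ls; cat > h.py <<'E'
import numpy as np, cv2
from bench import ctrl
from scipy.spatial.transform import Rotation as R
def snap(n,f):
    im=ctrl.camera(n); cv2.imwrite('pics/'+f,cv2.cvtColor(im,cv2.COLOR_RGB2BGR)); return im
def ray(n,u,v,z,cal=None):
    c=cal or ctrl.calibration(n); K=np.array(c['camera_matrix']);T=np.array(c['T'])
    d=T[:3,:3]@np.linalg.solve(K,[u,v,1.]); o=T[:3,3]
    return o+d*(z-o[2])/d[2]
def proj(n,p,cal=None):
    c=cal or ctrl.calibration(n); K=np.array(c['camera_matrix']);T=np.linalg.inv(np.array(c['T']))
    q=K@(T[:3,:3]@np.array(p,float)+T[:3,3]); return q[:2]/q[2]
E
python3 - <<'E'
from h import *
s=ctrl.sense(); print(s['t'],s['tcp_pos'],s['ee_rot'],s['contact_force'])
print(R.from_quat(s['ee_rot']).as_matrix().round(3))
snap('top','top1.png')
for l in ['housing_center','pocket','latch_tab','coupler_top','dock','ball_top']:
    print(l,[(np.round(d['at'],1).tolist(),round(d['p'],2)) for d in ctrl.place_of('top',l)])
snap('scene','scene1.png')
for l in ['latch_tab','pocket','housing_center']:
    print(l,[(np.round(d['at'],1).tolist(),round(d['p'],2)) for d in ctrl.place_of('scene',l)])
print(ctrl.calibration('top'))
print(ctrl.sense()['t'])
E
```

```text
pics
0.0 [ 192.41517684 -567.70164725  230.42992504] [-0.57432727  0.41250575 -0.41151031  0.57501867] [ 0.42400769 -0.61596542 -0.03258973]
[[ 0.321 -0.001  0.947]
 [-0.947  0.002  0.321]
 [-0.002 -1.    -0.   ]]
housing_center [([486.5, -290.9, 22.8], 0.98), ([483.6, -165.2, 23.3], 0.62), ([361.0, -279.4, 15.7], 0.58)]
pocket []
latch_tab [([674.7, 355.5, 0.0], 0.71), ([495.9, 96.3, 101.4], 0.56)]
coupler_top [([487.0, 54.6, 77.8], 0.96)]
dock [([580.9, 30.2, 1.3], 0.69)]
ball_top [([482.0, 56.9, 67.8], 0.9), ([485.4, 50.4, 76.7], 0.27)]
latch_tab [([499.3, 94.1, 98.4], 0.93)]
pocket [([684.9, 0.1, 28.2], 0.71)]
housing_center [([485.0, -289.9, 17.9], 0.93), ([362.2, -282.7, 19.5], 0.93), ([486.2, -169.2, 25.0], 0.62)]
{'camera_matrix': array([[467.65309508,   0.        , 316.7528155 ],
       [  0.        , 467.65309508, 242.85805737],
       [  0.        ,   0.        ,   1.        ]]), 'T': array([[ 8.64217245e-03, -9.83633555e-01,  1.79973170e-01,
         3.41446838e+02],
       [-9.99945664e-01, -9.55010366e-03, -4.17895368e-03,
         1.97468868e+01],
       [ 5.82932150e-03, -1.79927276e-01, -9.83662643e-01,
         1.07312576e+03],
       [ 0.00000000e+00,  0.00000000e+00,  0.00000000e+00,
         1.00000000e+00]])}
0.55
```

View pics/top1.png

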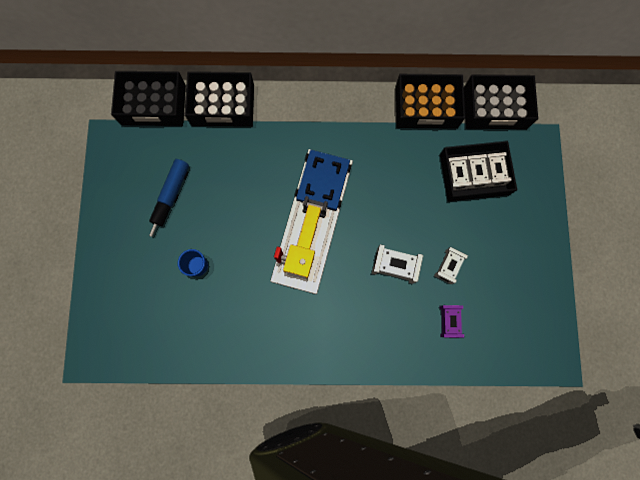

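View pics/scene1.png

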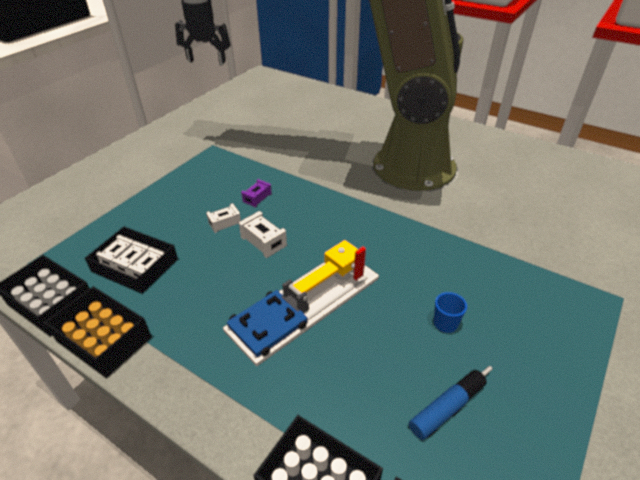

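```bash
python3 - <<'E'
import cv2
im=cv2.imread('pics/top1.png')
for n,(x0,y0,w,h) in {'crop_h':(400,180,100,140)}.items(): pass
c=im[170:310,380:500]; cv2.imwrite('pics/crop_h.png',cv2.resize(c,None,fx=4.2,fy=4.2,interpolation=cv2.INTER_CUBIC))
c=im[60:230,210:390]; cv2.imwrite('pics/crop_d.png',cv2.resize(c,None,fx=3.5,fy=3.5,interpolation=cv2.INTER_CUBIC))
E
```

```text
(no output)
```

View pics/crop_h.png

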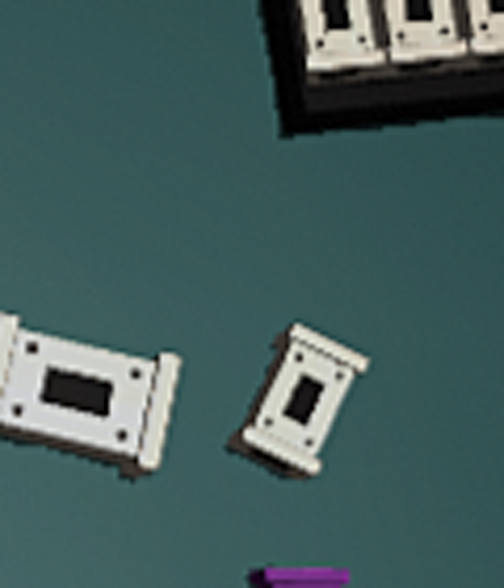

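View pics/crop_d.png

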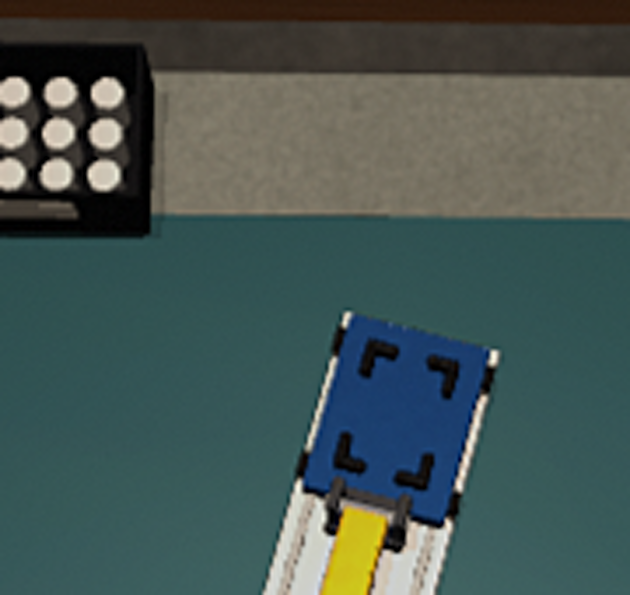

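```bash
python3 - <<'E'
from h import *
for l in ['housing_center','coupler_top','latch_tab']:
  for d in ctrl.silhouettes('top',l):
    m=d['mask'].astype(np.uint8); 
    if m.sum()<20: continue
    ys,xs=np.nonzero(m); 
    # rays onto plane of top
    zt={'housing_center':34,'coupler_top':76,'latch_tab':115}[l]
    P=np.array([ray('top',x,y,zt)[:2] for x,y in zip(xs,ys)],np.float32)
    print(l,round(d['p'],2),xs.mean().round(),ys.mean().round(),cv2.minAreaRect(P))
# dock corners in img: base at z 12
E
```

```text
housing_center 0.94 451.0 321.0 ((361.3125, -281.102783203125), (48.60499954223633, 69.34756469726562), 87.77610778808594)
housing_center 0.85 450.0 265.0 ((484.0398864746094, -284.4802551269531), (46.708900451660156, 76.42408752441406), 63.413177490234375)
housing_center 0.75 397.0 264.0 ((486.93975830078125, -164.53070068359375), (104.85118865966797, 68.60871887207031), 76.7376708984375)
coupler_top 0.81 300.0 246.0 ((535.739990234375, 56.15435028076172), (83.92008972167969, 156.13735961914062), 76.45904541015625)
coupler_top 0.33 279.0 255.0 ((497.6382141113281, 95.64067077636719), (32.8395881652832, 23.726009368896484), 1.194925308227539)
coupler_top 0.28 169.0 192.0 ((623.9599609375, 344.8106384277344), (39.68699264526367, 180.1494140625), 71.93050384521484)
latch_tab 0.49 279.0 255.0 ((490.7981872558594, 94.26151275634766), (31.5382080078125, 21.18033218383789), 34.36747741699219)
```

The candidates are large aluminium (398,263), small aluminium (452,264) and purple (452,321). The small aluminium one at (452,264) fits: it isn't purple and it's the smaller of the two in its colour, and the crop confirms this. Next I'll move above it.

```bash
cat >> h.py <<'E'
def plan(goal,yaw,maxmm=36,maxdeg=6.6,nmin=1):
    """goal TCP world mm; yaw = world angle(deg) of tool x, tool down. prints calls"""
    s=ctrl.sense(); p=np.array(s['tcp_pos']); M=R.from_quat(s['ee_rot'])
    c,sn=np.cos(np.radians(yaw)),np.sin(np.radians(yaw))
    G=R.from_matrix(np.array([[c,0,-sn],[sn,0,c],[0,-1,0]]))
    # tool z = x cross y
    x=np.array([c,sn,0]);y=np.array([0,0,-1.]);G=R.from_matrix(np.stack([x,y,np.cross(x,y)],1))
    d=np.array(goal)-p; rv=(M.inv()*G).as_rotvec()
    n=max(nmin,int(np.ceil(max(np.linalg.norm(d)/maxmm,np.degrees(np.linalg.norm(rv))/maxdeg))))
    tr=[];dr=[]
    for i in range(n):
        Mi=M*R.from_rotvec(rv*i/n)
        tr.append((Mi.inv().apply(d/n)/10).round(2).tolist()); dr.append((rv/n).round(3).tolist())
    for i in range(0,n,5): print('travel',tr[i:i+5],'dr',dr[i:i+5])
def st():
    s=ctrl.sense(); m=R.from_quat(s['ee_rot']).as_matrix()
    print('t',round(s['t'],2),'tcp',np.round(s['tcp_pos'],1),'yaw',np.degrees(np.arctan2(m[1,0],m[0,0])).round(2),'ydir',m[:,1].round(3),'j',np.round(s['joint_pos'],3),'F',np.round(s['contact_force'],1),'gap',round(s['finger_gap'],3))
E
python3 - <<'E'
from h import *
st(); plan([440,-280,235],65.5)
E
```

```text
t 0.7 tcp [ 192.6 -568.2  231.3] yaw -71.28 ydir [ 0. -0. -1.] j [-1.244  0.313 -0.047  1.21   0.     1.571] F [-0.5  0.3 -0.2] gap 0.999
travel [[-0.92, -0.02, 1.56], [-0.74, -0.02, 1.65], [-0.55, -0.02, 1.72], [-0.35, -0.02, 1.78], [-0.14, -0.02, 1.8]] dr [[0.0, -0.114, 0.0], [0.0, -0.114, 0.0], [0.0, -0.114, 0.0], [0.0, -0.114, 0.0], [0.0, -0.114, 0.0]]
travel [[0.06, -0.02, 1.81], [0.27, -0.02, 1.79], [0.47, -0.02, 1.75], [0.66, -0.02, 1.68], [0.85, -0.02, 1.6]] dr [[0.0, -0.114, 0.0], [0.0, -0.114, 0.0], [0.0, -0.114, 0.0], [0.0, -0.114, 0.0], [0.0, -0.114, 0.0]]
travel [[1.02, -0.02, 1.49], [1.19, -0.02, 1.36], [1.33, -0.02, 1.22], [1.46, -0.02, 1.06], [1.58, -0.02, 0.89]] dr [[0.0, -0.114, 0.0], [0.0, -0.114, 0.0], [0.0, -0.114, 0.0], [0.0, -0.114, 0.0], [0.0, -0.114, 0.0]]
travel [[1.67, -0.02, 0.71], [1.74, -0.02, 0.51], [1.78, -0.02, 0.31], [1.81, -0.02, 0.11], [1.81, -0.02, -0.1]] dr [[0.0, -0.114, 0.0], [0.0, -0.114, 0.0], [0.0, -0.114, 0.0], [0.0, -0.114, 0.0], [0.0, -0.114, 0.0]]
travel [[1.78, -0.02, -0.3]] dr [[0.0, -0.114, 0.0]]
```

apply_moves:
  travel:
    - [0,0,1.0]
  dr:
    - [0,-0.1,0]

```text
t: 0.78
tcp_pos: [201.0, -565.4, 231.4]
ee_rot: [0.595, -0.383, 0.383, -0.594]
contact_force: [0.8, 0.4, -0.1]
finger_gap: 1.001
```

```bash
python3 - <<'E'
from h import *
st(); print(ctrl.calibration('wrist')['T'].round(3), ctrl.calibration('wrist')['camera_matrix'][0])
E
```

```text
t 0.78 tcp [ 201.  -565.4  231.4] yaw -65.6 ydir [-0.001 -0.    -1.   ] j [-1.229e+00  3.140e-01 -4.700e-02  1.210e+00 -1.000e-03  1.487e+00] F [ 0.8  0.4 -0.1] gap 1.001
[[ 4.13000e-01 -8.64000e-01 -2.87000e-01  2.73914e+02]
 [-9.11000e-01 -3.92000e-01 -1.30000e-01 -5.32219e+02]
 [ 0.00000e+00  3.15000e-01 -9.49000e-01  3.75583e+02]
 [ 0.00000e+00  0.00000e+00  0.00000e+00  1.00000e+00]] [332.08669589   0.         319.35322074]
```

apply_moves:
  travel:
    - [-0.9,0,1.7]
    - [-0.7,0,1.8]
    - [-0.5,0,1.8]
    - [-0.3,0,1.9]
    - [-0.1,0,1.9]
  dr:
    - [0,-0.12,0]
    - [0,-0.12,0]
    - [0,-0.12,0]
    - [0,-0.12,0]
    - [0,-0.12,0]

```text
t: 1.2
tcp_pos: [258.1, -488.1, 230.7]
ee_rot: [0.684, -0.182, 0.182, -0.683]
contact_force: [0.1, -0.2, -0.1]
finger_gap: 1.001
```

apply_moves:
  travel:
    - [0.1,0,1.9]
    - [0.3,0,1.9]
    - [0.5,0,1.8]
    - [0.7,0,1.7]
    - [0.9,0,1.6]
  dr:
    - [0,-0.12,0]
    - [0,-0.12,0]
    - [0,-0.12,0]
    - [0,-0.12,0]
    - [0,-0.12,0]

```text
t: 1.62
tcp_pos: [309.2, -404.2, 230.9]
ee_rot: [0.707, 0.037, -0.037, -0.705]
contact_force: [1.1, 0.3, 0.9]
finger_gap: 0.998
```

apply_moves:
  travel:
    - [1.1,0,1.5]
    - [1.2,0,1.4]
    - [1.4,0,1.2]
    - [1.5,0,1.0]
    - [1.6,0,0.9]
  dr:
    - [0,-0.12,0]
    - [0,-0.12,0]
    - [0,-0.12,0]
    - [0,-0.12,0]
    - [0,-0.12,0]

```text
t: 2.03
tcp_pos: [355.0, -319.4, 231.5]
ee_rot: [0.662, 0.252, -0.252, -0.659]
contact_force: [0.9, -0.8, 0.2]
finger_gap: 0.997
```

```bash
python3 - <<'E'
from h import *
st(); plan([470,-285,200],65.5)
E
```

```text
t 2.03 tcp [ 355.  -319.4  231.5] yaw 41.76 ydir [ 0.002 -0.004 -1.   ] j [-0.731  0.08  -0.335  1.152 -0.002  0.111] F [ 0.9 -0.8  0.2] gap 0.997
travel [[2.72, 0.79, -1.27], [2.57, 0.79, -1.55], [2.4, 0.79, -1.8], [2.2, 0.79, -2.04]] dr [[0.001, -0.104, -0.001], [0.001, -0.104, -0.001], [0.001, -0.104, -0.001], [0.001, -0.104, -0.001]]
```

apply_moves:
  travel:
    - [2.7,0.8,-1.3]
    - [2.6,0.8,-1.6]
    - [2.4,0.8,-1.8]
    - [2.2,0.8,-2.0]
    - [0,0,0]
  dr:
    - [0,-0.104,0]
    - [0,-0.104,0]
    - [0,-0.104,0]
    - [0,-0.104,0]
    - [0,0,0]

```text
t: 2.45
tcp_pos: [475.8, -279.7, 200.7]
ee_rot: [0.592, 0.392, -0.391, -0.586]
contact_force: [0.2, -0.4, 0.4]
finger_gap: 1.003
```

```bash
python3 - <<'E'
from h import *
cal=ctrl.calibration('wrist'); st(); im=snap('wrist','w1.png')
print([(np.round(d['at'],1).tolist(),round(d['p'],2)) for d in ctrl.place_of('wrist','housing_center')])
for d in ctrl.silhouettes('wrist','housing_center'):
    m=d['mask'].astype(np.uint8); ys,xs=np.nonzero(m)
    print(d['p'],m.sum(),xs.mean(),ys.mean())
    np.save('m%d.npy'%int(xs.mean()),m)
st()
E
```

```text
t 2.45 tcp [ 475.8 -279.7  200.7] yaw 67.18 ydir [ 0.006 -0.006 -1.   ] j [-0.53   0.23  -0.228  1.104 -0.002 -0.132] F [ 0.2 -0.4  0.4] gap 1.003
[([491.1, -159.2, 24.3], 0.94), ([360.3, -285.6, 16.3], 0.75), ([489.1, -288.4, 14.1], 0.69)]
0.96 4014 262.35376183358244 98.12057797708022
0.64 7798 441.24236983842013 180.11823544498588
0.6 2992 315.509692513369 225.88636363636363
t 2.6 tcp [ 471.7 -281.3  202. ] yaw 66.7 ydir [ 0.004 -0.007 -1.   ] j [-0.535  0.226 -0.231  1.107 -0.004 -0.129] F [-0.5  1.  -0.9] gap 0.996
```

View pics/w1.png

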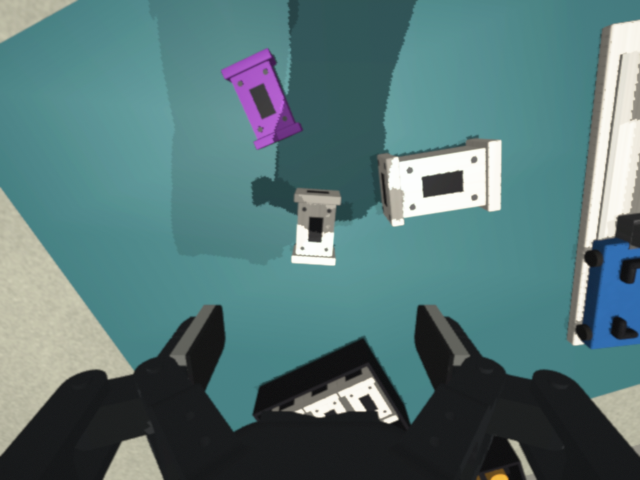

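```bash
python3 - <<'E'
from h import *
snap('wrist','w2.png'); cal=ctrl.calibration('wrist'); st()
im=cv2.imread('pics/w2.png'); c=im[170:280,270:360]; cv2.imwrite('pics/w2c.png',cv2.resize(c,None,fx=5,fy=5,interpolation=cv2.INTER_CUBIC))
np.savez('cal_w2.npz',K=cal['camera_matrix'],T=cal['T'])
E
```

```text
t 2.65 tcp [ 471.3 -281.6  202.3] yaw 66.66 ydir [ 0.004 -0.008 -1.   ] j [-0.536  0.225 -0.231  1.107 -0.004 -0.129] F [-0.  -0.3  0.2] gap 0.999
```

View pics/w2c.png

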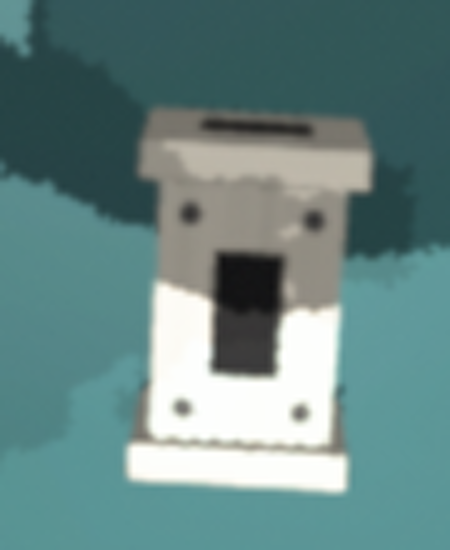

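```bash
python3 - <<'E'
from h import *
z=np.load('cal_w2.npz'); cal={'camera_matrix':z['K'],'T':z['T']}
P=[ray('wrist',270+u/5,170+v/5,34,cal) for u,v in [(140,143),(374,153),(347,492),(127,481)]]
for a in P: print(a.round(1))
P=np.array(P)[:,:2]; print(P.mean(0), [np.linalg.norm(P[i]-P[(i+1)%4]).round(1) for i in range(4)])
a=(P[2]+P[3]-P[0]-P[1]); print('yaw',np.degrees(np.arctan2(a[1],a[0]))); b=P[0]-P[1];print(np.degrees(np.arctan2(b[1],b[0]))-90, np.degrees(np.arctan2((P[3]-P[2])[1],(P[3]-P[2])[0]))-90)
H=np.array([ray('wrist',270+u/5,170+v/5,32,cal) for u,v in [(190,213),(314,220),(182,407),(300,413)]])[:,:2]; print(H.mean(0)); a=H[2]+H[3]-H[0]-H[1];print('yaw',np.degrees(np.arctan2(a[1],a[0])))
E
```

```text
[ 444.8 -293.8   34. ]
[ 464.1 -253.7   34. ]
[ 527.  -284.9   34. ]
[ 507.1 -325.1   34. ]
[ 485.73938173 -289.38962603] [np.float64(44.6), np.float64(70.2), np.float64(44.9), np.float64(69.7)]
yaw -26.553688240865945
-205.74142783990158 -206.29459075082863
[ 484.78292623 -289.05701882]
yaw -26.44429101893932
```

```bash
python3 - <<'E'
from h import *
plan([485.5,-289.3,60],63.7,maxmm=30)
E
```

```text
travel [[-0.01, 2.85, -0.3], [-0.01, 2.85, -0.31], [-0.01, 2.85, -0.31], [-0.01, 2.85, -0.31], [-0.01, 2.85, -0.32]] dr [[0.001, 0.01, -0.001], [0.001, 0.01, -0.001], [0.001, 0.01, -0.001], [0.001, 0.01, -0.001], [0.001, 0.01, -0.001]]
```

apply_moves:
  travel:
    - [0,2.9,-0.3]
    - [0,2.9,-0.3]
    - [0,2.9,-0.3]
    - [0,2.9,-0.3]
    - [0,2.6,-0.3]
  dr:
    - [0.001,0.01,-0.001]
    - [0.001,0.01,-0.001]
    - [0.001,0.01,-0.001]
    - [0.001,0.01,-0.001]
    - [0.001,0.01,-0.001]
  hand: 6.5

```text
t: 3.07
tcp_pos: [487.1, -296.6, 67.2]
ee_rot: [0.61, 0.372, -0.366, -0.596]
contact_force: [0.6, 0.6, 0.4]
finger_gap: 0.765
```

apply_moves:
  travel:
    - [0,0,0]
  dr:
    - [0,0,0]

```text
t: 3.15
tcp_pos: [483.4, -295.8, 63.1]
ee_rot: [0.608, 0.37, -0.366, -0.599]
contact_force: [-1.2, 1.1, -0.4]
finger_gap: 0.759
```

```bash
python3 - <<'E'
from h import *
snap('wrist','w3.png');st(); plan([485.5,-289.3,3],63.7,maxmm=20)
E
```

```text
t 3.2 tcp [ 484.  -296.3   65.3] yaw 62.82 ydir [ 0.013 -0.009 -1.   ] j [-0.549  0.361 -0.382  0.812 -0.001 -0.074] F [ 1.  -0.5  0.2] gap 0.765
travel [[0.18, 1.56, 0.07], [0.18, 1.56, 0.06], [0.18, 1.56, 0.06], [0.17, 1.56, 0.05]] dr [[0.004, -0.004, -0.001], [0.004, -0.004, -0.001], [0.004, -0.004, -0.001], [0.004, -0.004, -0.001]]
```

View pics/w3.png

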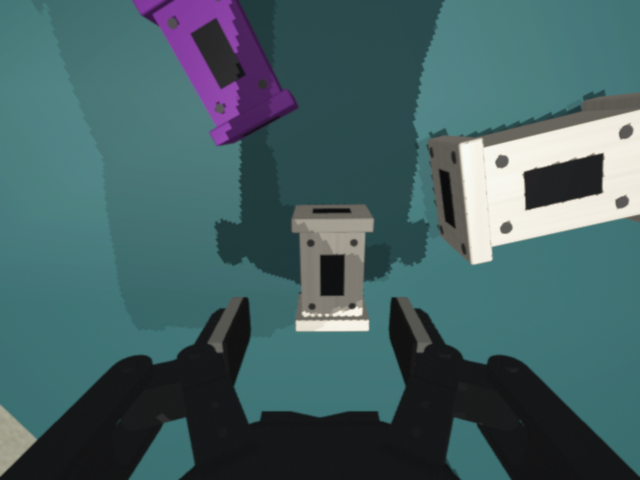

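apply_moves:
  travel:
    - [0.3,1.0,0.1]
    - [0.2,1.0,0.1]
    - [0.1,1.0,0]
    - [0,0,0]
  dr:
    - [0.005,-0.005,-0.002]
    - [0.005,-0.005,-0.001]
    - [0.004,-0.005,-0.001]
    - [0,0,0]

```text
t: 3.53
tcp_pos: [486.7, -292.8, 39.2]
ee_rot: [0.603, 0.374, -0.371, -0.599]
contact_force: [0.0, 1.8, -0.6]
finger_gap: 0.769
```

```bash
python3 - <<'E'
from h import *
st();ctrl.camera('wrist');st(); plan([485.5,-289.3,3],63.7,maxmm=12)
E
```

```text
t 3.53 tcp [ 486.7 -292.8   39.2] yaw 63.58 ydir [ 0.008 -0.003 -1.   ] j [-0.542  0.396 -0.399  0.767  0.002 -0.081] F [ 0.   1.8 -0.6] gap 0.769
t 3.58 tcp [ 487.2 -293.1   40.1] yaw 63.57 ydir [ 0.009 -0.004 -1.   ] j [-0.542  0.396 -0.398  0.768  0.001 -0.081] F [0.8 0.1 0.1] gap 0.762
travel [[0.07, 0.93, 0.09], [0.07, 0.93, 0.09], [0.07, 0.93, 0.08], [0.07, 0.93, 0.08]] dr [[0.002, -0.001, 0.0], [0.002, -0.001, 0.0], [0.002, -0.001, 0.0], [0.002, -0.001, 0.0]]
```

apply_moves:
  travel:
    - [0.2,1.0,0.2]
    - [0.1,1.0,0.1]
    - [0.1,0.9,0.1]
    - [0,0.7,0]
    - [0,0,0]
  dr:
    - [0.005,0,0]
    - [0.004,0,0]
    - [0.003,0,0]
    - [0,0,0]
    - [0,0,0]

```text
t: 4.0
tcp_pos: [487.2, -287.8, 2.4]
ee_rot: [-0.601, -0.373, 0.373, 0.601]
contact_force: [-0.5, -0.2, 0.1]
finger_gap: 0.76
```

```bash
python3 - <<'E'
from h import *
snap('wrist','w4.png');st(); plan([485.5,-289.3,3],63.7,maxmm=12)
E
```

```text
t 4.05 tcp [ 487.2 -287.8    2.9] yaw 63.62 ydir [ 0.  0. -1.] j [-0.534  0.443 -0.427  0.701  0.    -0.073] F [-0.3  1.4  0.1] gap 0.763
travel [[-0.21, -0.01, 0.09]] dr [[-0.0, -0.001, 0.0]]
```

View pics/w4.png

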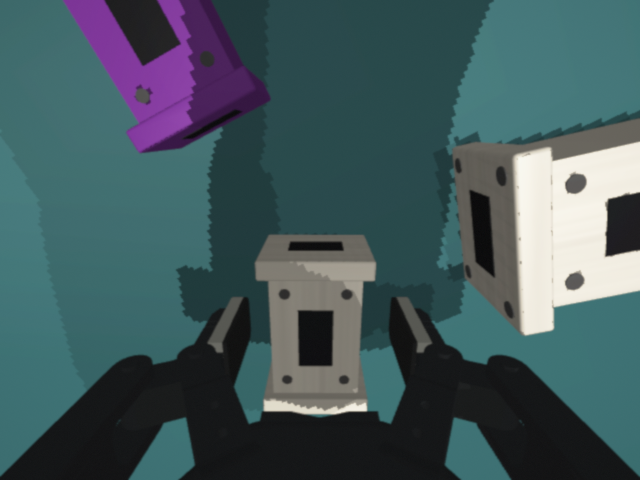

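apply_moves:
  travel:
    - [-0.2,0,0.1]
    - [0,0,0]
    - [0,0,0]
    - [0,0,0]
    - [0,0,0]
  dr:
    - [0,0,0]
    - [0,0,0]
    - [0,0,0]
    - [0,0,0]
    - [0,0,0]
  hand: 2.5
  force: 50

```text
t: 4.47
tcp_pos: [485.4, -289.4, 3.2]
ee_rot: [-0.601, -0.373, 0.372, 0.601]
contact_force: [0.1, 0.3, -2.5]
finger_gap: 0.412
```

```bash
python3 - <<'E'
from h import *
st(); snap('top','top2.png'); im=cv2.imread('pics/top2.png')
c=im[140:300,260:360]; cv2.imwrite('pics/top2c.png',cv2.resize(c,None,fx=3.7,fy=3.7,interpolation=cv2.INTER_CUBIC))
c=im[145:215,290:360]; cv2.imwrite('pics/top2d.png',cv2.resize(c,None,fx=8,fy=8,interpolation=cv2.INTER_CUBIC))
E
```

```text
t 4.47 tcp [ 485.4 -289.4    3.2] yaw 63.61 ydir [ 0.  0. -1.] j [-0.538  0.442 -0.428  0.701  0.001 -0.077] F [ 0.1  0.3 -2.5] gap 0.412
```

View pics/top2d.png

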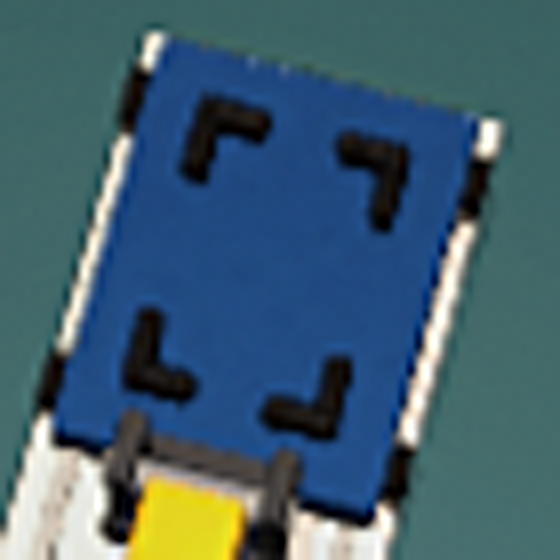

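```bash
python3 - <<'E'
from h import *
P=np.array([ray('top',290+u/8-.5,145+v/8-.5,42) for u,v in [(203,95),(412,148),(336,440),(122,390)]])[:,:2]
print(P.round(1),P.mean(0),[np.linalg.norm(P[i]-P[(i+1)%4]).round(1) for i in range(4)])
a=P[0]+P[1]-P[2]-P[3]; print(np.degrees(np.arctan2(a[1],a[0]))); a=P[0]+P[3]-P[1]-P[2]; print(np.degrees(np.arctan2(a[1],a[0]))-90)
# blue plate corners z30 : (165,35),(485,118),(375,518),(55,440)
Q=np.array([ray('top',290+u/8-.5,145+v/8-.5,30) for u,v in [(165,38),(483,118),(375,520),(55,440)]])[:,:2]
print(Q.mean(0)); a=Q[0]+Q[1]-Q[2]-Q[3]; print(np.degrees(np.arctan2(a[1],a[0])),[np.linalg.norm(Q[i]-Q[(i+1)%4]).round(1) for i in range(4)])
plan([485.5,-289.3,150],63.7,maxmm=34)
E
```

```text
[[734.   21.5]
 [718.5 -39.1]
 [631.  -17.4]
 [645.1  43.8]] [682.15111902   2.18852133] [np.float64(62.6), np.float64(90.2), np.float64(62.8), np.float64(91.7)]
-14.009470543754535
-13.667760006248955
[683.16204798   1.57257991]
-14.210010254396026 [np.float64(96.5), np.float64(125.7), np.float64(95.1), np.float64(126.3)]
travel [[0.01, -2.94, -0.0], [0.0, -2.94, -0.0], [0.0, -2.94, -0.0], [0.0, -2.94, -0.0], [0.0, -2.94, -0.0]] dr [[0.0, -0.0, 0.0], [0.0, -0.0, 0.0], [0.0, -0.0, 0.0], [0.0, -0.0, 0.0], [0.0, -0.0, 0.0]]
```

apply_moves:
  travel:
    - [0,-1.0,0]
    - [0,-3,0]
    - [0,-3.5,0]
    - [0,-3.5,0]
    - [0,-3.5,0]
  dr:
    - [0,0,0]
    - [0,0,0]
    - [0,0,0]
    - [0,0,0]
    - [0,0,0]

```text
t: 4.93
tcp_pos: [478.1, -285.3, 146.1]
ee_rot: [-0.595, -0.37, 0.376, 0.607]
contact_force: [0.5, 0.2, -2.3]
finger_gap: 0.415
```

```bash
python3 - <<'E'
from h import *
st();plan([660,-2,150],76,maxmm=37)
E
```

```text
t 4.93 tcp [ 478.1 -285.3  146.1] yaw 63.6 ydir [-0.017  0.01  -1.   ] j [-0.538  0.298 -0.268  1.024  0.    -0.078] F [ 0.5  0.2 -2.3] gap 0.415
travel [[3.35, -0.04, -0.37], [3.34, -0.04, -0.44], [3.33, -0.04, -0.51], [3.32, -0.04, -0.59], [3.3, -0.04, -0.66]] dr [[-0.002, -0.022, 0.0], [-0.002, -0.022, 0.0], [-0.002, -0.022, 0.0], [-0.002, -0.022, 0.0], [-0.002, -0.022, 0.0]]
travel [[3.29, -0.04, -0.73], [3.27, -0.04, -0.8], [3.25, -0.04, -0.87], [3.23, -0.04, -0.94], [3.21, -0.04, -1.01]] dr [[-0.002, -0.022, 0.0], [-0.002, -0.022, 0.0], [-0.002, -0.022, 0.0], [-0.002, -0.022, 0.0], [-0.002, -0.022, 0.0]]
```

apply_moves:
  travel:
    - [1.8,0,-0.2]
    - [2.8,0,-0.4]
    - [3.4,0,-0.5]
    - [3.4,0,-0.6]
    - [3.4,0,-0.7]
  dr:
    - [-0.002,-0.022,0]
    - [-0.002,-0.022,0]
    - [-0.002,-0.022,0]
    - [-0.002,-0.022,0]
    - [-0.002,-0.022,0]

```text
t: 5.35
tcp_pos: [564.6, -164.6, 162.3]
ee_rot: [0.585, 0.404, -0.401, -0.577]
contact_force: [0.5, -0.6, -2.7]
finger_gap: 0.412
```

apply_moves:
  travel:
    - [3.3,0,-0.8]
    - [3.3,0,-0.8]
    - [3.3,0,-0.9]
    - [3.3,0,-1.0]
    - [3.0,0,-1.0]
  dr:
    - [-0.002,-0.022,0]
    - [-0.002,-0.022,0]
    - [-0.002,-0.022,0]
    - [-0.002,-0.022,0]
    - [-0.002,-0.022,0]

```text
t: 5.77
tcp_pos: [660.3, -16.5, 167.3]
ee_rot: [0.565, 0.44, -0.431, -0.549]
contact_force: [0.1, -0.0, -2.6]
finger_gap: 0.41
```

```bash
python3 - <<'E'
from h import *
st();plan([650,10,150],76,maxmm=37)
E
```

```text
t 5.77 tcp [660.3 -16.5 167.3] yaw 76.05 ydir [ 0.022 -0.01  -1.   ] j [-0.02   0.437 -0.017  1.094 -0.009  0.223] F [ 0.1 -0.  -2.6] gap 0.41
travel [[2.33, 1.69, 1.68]] dr [[0.024, 0.001, -0.004]]
```

```bash
python3 - <<'E'
from h import *
plan([757,-16,150],76,maxmm=34)
E
```

```text
travel [[0.79, 0.65, -3.11], [0.79, 0.63, -3.11], [0.79, 0.6, -3.12]] dr [[0.008, 0.0, -0.001], [0.008, 0.0, -0.001], [0.008, 0.0, -0.001]]
```

apply_moves:
  travel:
    - [0.8,0.6,-3.1]
    - [0.8,0.6,-3.1]
    - [0.8,0.6,-3.1]
    - [0,0,0]
    - [0,0,0]
  dr:
    - [0.008,0,-0.001]
    - [0.008,0,-0.001]
    - [0.008,0,-0.001]
    - [0,0,0]
    - [0,0,0]

```text
t: 6.18
tcp_pos: [761.6, -4.6, 149.7]
ee_rot: [-0.553, -0.439, 0.439, 0.555]
contact_force: [-0.8, -0.1, -2.1]
finger_gap: 0.413
```

```bash
python3 - <<'E'
from h import *
cal=ctrl.calibration('wrist'); st(); snap('wrist','w5.png');st()
np.savez('cal_w5.npz',K=cal['camera_matrix'],T=cal['T'])
print(proj('wrist',[682.5,2,42],cal))
E
```

```text
t 6.18 tcp [761.6  -4.6 149.7] yaw 76.77 ydir [-0.003  0.002 -1.   ] j [-0.007  0.668  0.318  1.224  0.002  0.224] F [-0.8 -0.1 -2.1] gap 0.413
t 6.23 tcp [761.1  -4.6 149.1] yaw 76.76 ydir [-0.003  0.002 -1.   ] j [-0.007  0.667  0.316  1.223  0.002  0.224] F [-0.6 -0.1 -3.3] gap 0.415
[303.49357143 136.17344105]
```

View pics/w5.png

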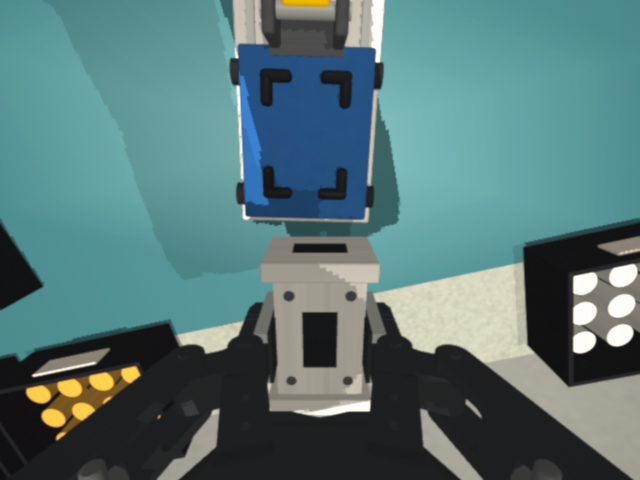

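```bash
python3 - <<'E'
import cv2
im=cv2.imread('pics/w5.png'); c=im[55:215,245:385]; cv2.imwrite('pics/w5c.png',cv2.resize(c,None,fx=4,fy=4,interpolation=cv2.INTER_CUBIC))
c=im[225:420,240:400]; cv2.imwrite('pics/w5h.png',cv2.resize(c,None,fx=3,fy=3,interpolation=cv2.INTER_CUBIC))
E
```

```text
(no output)
```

View pics/w5c.png

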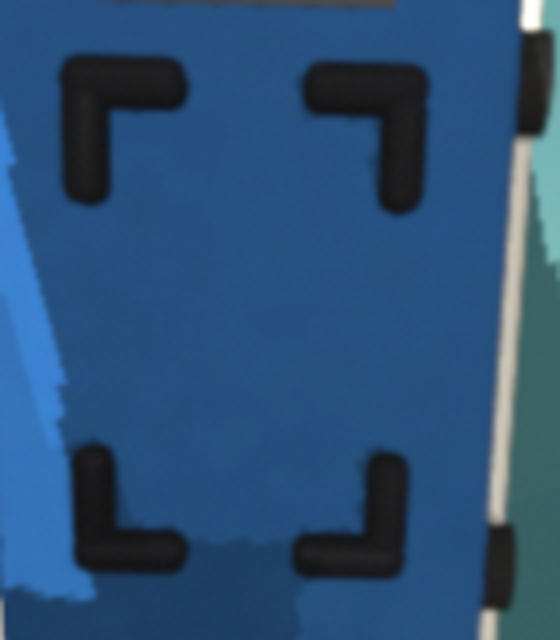

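View pics/w5h.png

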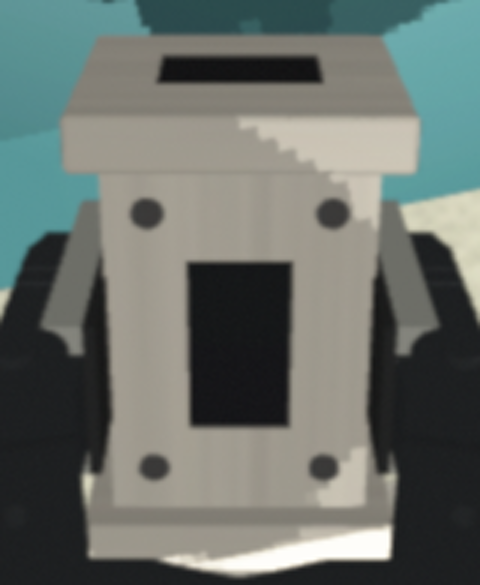

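```bash
python3 - <<'E'
from h import *
z=np.load('cal_w5.npz'); cal={'camera_matrix':z['K'],'T':z['T']}
print(cal['T'][:3,3])
P=np.array([ray('wrist',245+u/4-.4,55+v/4-.4,42,cal) for u,v in [(61,56),(428,64),(402,578),(76,571)]])[:,:2]
print(P.round(1),P.mean(0),[np.linalg.norm(P[i]-P[(i+1)%4]).round(1) for i in range(4)])
for a in (P[2]+P[3]-P[0]-P[1],P[3]-P[0],P[2]-P[1]): print('long',np.degrees(np.arctan2(a[1],a[0])))
for a in (P[1]+P[2]-P[0]-P[3],P[1]-P[0],P[2]-P[3]): print('short',np.degrees(np.arctan2(a[1],a[0]))-90)
# housing top plane: tcp z 149.7, underside at ~ -3.2 => top at +31
zt=149.5-3.2+34
H=np.array([ray('wrist',240+u/3-.3,225+v/3-.3,zt,cal) for u,v in [(64,116),(419,116),(391,558),(88,558)]])[:,:2]
print('H',H.round(1),H.mean(0),[np.linalg.norm(H[i]-H[(i+1)%4]).round(1) for i in range(4)])
for a in (H[2]+H[3]-H[0]-H[1],): print('long',np.degrees(np.arctan2(a[1],a[0])))
for a in (H[1]+H[2]-H[0]-H[3],H[1]-H[0],H[2]-H[3]): print('short',np.degrees(np.arctan2(a[1],a[0]))-90)
B=np.array([ray('wrist',240+u/3-.3,225+v/3-.3,zt-2,cal) for u,v in [(147,213),(333,213),(323,467),(154,467)]])[:,:2]
print('holes',B.mean(0)); a=B[2]+B[3]-B[0]-B[1]; print(np.degrees(np.arctan2(a[1],a[0])))
E
```

```text
[682.93927274  13.50112722 294.23776115]
[[633.  -16.3]
 [648.5  44.4]
 [734.4  21.9]
 [718.8 -38.6]] [683.7086557   2.851155 ] [np.float64(62.7), np.float64(88.8), np.float64(62.5), np.float64(88.7)]
long -14.633588036574325
long -14.555372353100566
long -14.71167540520669
short -14.405485018416385
short -14.339362025364963
short -14.471864886902182
H [[722.5 -17.8]
 [732.5  24.7]
 [799.3   8.8]
 [789.3 -33.8]] [760.90550893  -4.52783588] [np.float64(43.7), np.float64(68.6), np.float64(43.7), np.float64(68.6)]
long -13.417992853772866
short -13.251902441717178
short -13.239192219385146
short -13.264586942539466
holes [760.87243624  -4.68565883]
-13.508151120957816
```

```bash
python3 - <<'E'
from h import *
plan([683.9,2.7,90],75.5,maxmm=27)
E
```

```text
travel [[-0.27, 1.48, 1.92], [-0.28, 1.48, 1.92], [-0.29, 1.48, 1.92], [-0.3, 1.48, 1.92]] dr [[-0.001, 0.006, 0.0], [-0.001, 0.006, 0.0], [-0.001, 0.006, 0.0], [-0.001, 0.006, 0.0]]
```

apply_moves:
  travel:
    - [-0.3,1.3,1.9]
    - [-0.3,1.4,1.9]
    - [-0.3,1.4,1.9]
    - [-0.3,1.4,1.9]
    - [0,0,0]
  dr:
    - [-0.001,0.006,0]
    - [-0.001,0.006,0]
    - [-0.001,0.006,0]
    - [-0.001,0.006,0]
    - [0,0,0]

```text
t: 6.65
tcp_pos: [676.9, 0.6, 95.0]
ee_rot: [0.56, 0.432, -0.431, -0.56]
contact_force: [-1.3, 0.3, -2.9]
finger_gap: 0.412
```

```bash
python3 - <<'E'
from h import *
st(); plan([683.9,2.7,55],75.5,maxmm=20)
E
```

```text
t 6.65 tcp [6.769e+02 6.000e-01 9.500e+01] yaw 75.2 ydir [ 0.002  0.    -1.   ] j [ 0.001  0.531 -0.039  0.998  0.     0.259] F [-1.3  0.3 -2.9] gap 0.412
travel [[0.12, 1.34, -0.21], [0.12, 1.33, -0.21], [0.12, 1.33, -0.21]] dr [[0.0, -0.002, 0.0], [0.0, -0.002, 0.0], [0.0, -0.002, 0.0]]
```

apply_moves:
  travel:
    - [0.2,1.1,-0.3]
    - [0.1,1.1,-0.2]
    - [0.1,1.0,-0.2]
    - [0,0,0]
    - [0,0,0]
  dr:
    - [0,-0.002,0]
    - [0,-0.002,0]
    - [0,-0.002,0]
    - [0,0,0]
    - [0,0,0]

```text
t: 7.07
tcp_pos: [685.4, 2.0, 64.6]
ee_rot: [0.56, 0.435, -0.431, -0.558]
contact_force: [0.5, -0.0, -2.9]
finger_gap: 0.413
```

```bash
python3 - <<'E'
from h import *
snap('wrist','w6.png');st(); plan([683.9,2.7,52],75.5,maxmm=20)
E
```

```text
t 7.12 tcp [685.3   1.9  64.4] yaw 75.52 ydir [ 0.007  0.    -1.   ] j [ 0.003  0.567 -0.056  0.941  0.     0.255] F [-0.6 -0.2 -3. ] gap 0.412
travel [[0.04, 1.24, 0.16]] dr [[0.006, 0.0, 0.002]]
```

View pics/w6.png

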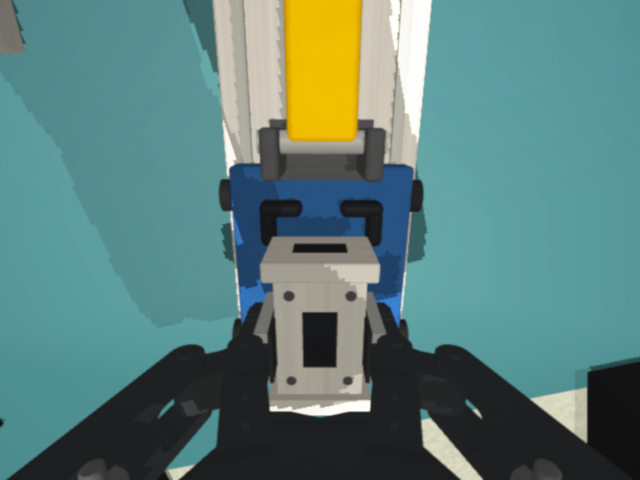

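apply_moves:
  travel:
    - [0.1,0.6,0.2]
    - [0,0.6,0.1]
    - [0,0.4,0]
    - [0,0,0]
  dr:
    - [0.006,0,0.001]
    - [0.003,0,0]
    - [0,0,0]
    - [0,0,0]

```text
t: 7.45
tcp_pos: [684.6, 3.8, 47.7]
ee_rot: [-0.558, -0.433, 0.433, 0.56]
contact_force: [-0.5, -0.1, -1.7]
finger_gap: 0.411
```

```bash
python3 - <<'E'
from h import *
cal=ctrl.calibration('wrist');snap('wrist','w7.png');st(); plan([683.9,2.7,48],75.5,maxmm=20)
im=cv2.imread('pics/w7.png'); c=im[160:420,220:420]; cv2.imwrite('pics/w7c.png',cv2.resize(c,None,fx=2.3,fy=2.3,interpolation=cv2.INTER_CUBIC))
for q in [(-37,24),(-37,-24),(-45,32),(-45,-32)]:
  a=np.radians(-14.5);p=[683.7+q[0]*np.cos(a)-q[1]*np.sin(a),2.85+q[0]*np.sin(a)+q[1]*np.cos(a),42]; print(q,proj('wrist',p,cal).round(1))
E
```

```text
t 7.5 tcp [684.7   3.8  48. ] yaw 75.52 ydir [-0.001  0.002 -1.   ] j [ 0.005  0.585 -0.065  0.921  0.002  0.258] F [-0.8  0.3 -2.6] gap 0.415
travel [[-0.13, -0.0, 0.05]] dr [[-0.001, 0.0, 0.001]]
(-37, 24) [368.7 229.3]
(-37, -24) [266.6 229.3]
(-45, 32) [386.8 212.7]
(-45, -32) [248.4 212.7]
```

View pics/w7c.png

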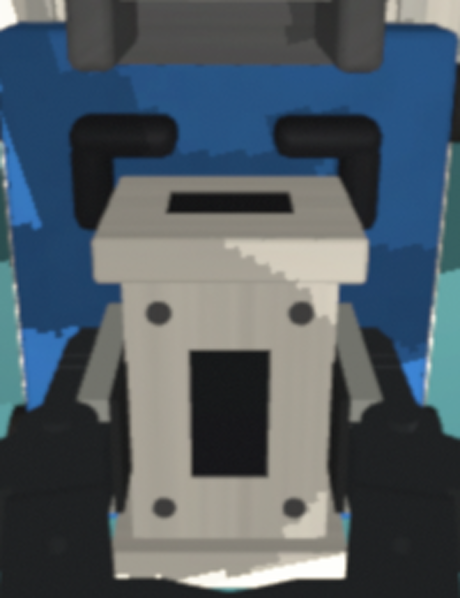

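apply_moves:
  travel:
    - [-0.12,0.3,0.08]
    - [0,0.4,0]
    - [0,0.3,0]
    - [0,0,0]
  dr:
    - [0,0,0]
    - [0,0,0]
    - [0,0,0]
    - [0,0,0]

```text
t: 7.83
tcp_pos: [683.8, 2.7, 37.4]
ee_rot: [-0.559, -0.433, 0.433, 0.559]
contact_force: [-0.3, -0.1, -2.3]
finger_gap: 0.41
```

```bash
python3 - <<'E'
from h import *
cal=ctrl.calibration('wrist');snap('wrist','w8.png');st(); plan([683.9,2.7,33],75.5,maxmm=20)
im=cv2.imread('pics/w8.png'); c=im[160:420,220:420]; cv2.imwrite('pics/w8c.png',cv2.resize(c,None,fx=2.3,fy=2.3,interpolation=cv2.INTER_CUBIC))
E
```

```text
t 7.88 tcp [684.    2.7  37.7] yaw 75.52 ydir [ 0.     0.002 -1.   ] j [ 0.003  0.593 -0.078  0.9    0.002  0.256] F [ 0.2 -0.3 -2.8] gap 0.412
travel [[-0.0, 0.47, 0.01]] dr [[0.0, 0.0, 0.002]]
```

View pics/w8c.png

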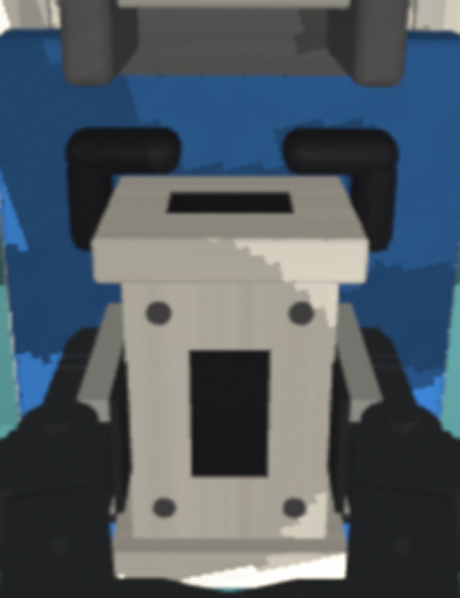

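apply_moves:
  travel:
    - [0,0.25,0]
    - [0,0.25,0]
    - [0,0,0]
    - [0,0,0]
  dr:
    - [0,0,0]
    - [0,0,0]
    - [0,0,0]
    - [0,0,0]

```text
t: 8.22
tcp_pos: [684.7, 2.7, 33.0]
ee_rot: [-0.559, -0.434, 0.432, 0.559]
contact_force: [0.1, -0.2, -1.9]
finger_gap: 0.412
```

```bash
python3 - <<'E'
from h import *
st()
E
```

```text
t 8.22 tcp [684.7   2.7  33. ] yaw 75.52 ydir [ 0.002  0.002 -1.   ] j [ 0.003  0.597 -0.082  0.889  0.002  0.256] F [ 0.1 -0.2 -1.9] gap 0.412
```

Barely any contact yet, so I'll lower a little further.

apply_moves:
  travel:
    - [0,0.1,0.05]
    - [0,0.05,0]
    - [0,0,0]
  dr:
    - [0,0,0]
    - [0,0,0]
    - [0,0,0]

```text
t: 8.47
tcp_pos: [684.8, 2.7, 33.1]
ee_rot: [0.559, 0.434, -0.432, -0.559]
contact_force: [-1.1, 0.2, -2.7]
finger_gap: 0.411
```

apply_moves:
  travel:
    - [0,0.25,0]
    - [0,0,0]
  dr:
    - [0,0,0]
    - [0,0,0]

```text
t: 8.63
tcp_pos: [685.1, 2.8, 33.6]
ee_rot: [0.56, 0.435, -0.431, -0.558]
contact_force: [0.1, -0.2, -2.1]
finger_gap: 0.411
```

```bash
python3 - <<'E'
from h import *
st()
E
```

```text
t 8.63 tcp [685.1   2.8  33.6] yaw 75.52 ydir [ 0.005  0.001 -1.   ] j [ 0.003  0.595 -0.085  0.886  0.001  0.256] F [ 0.1 -0.2 -2.1] gap 0.411
```

apply_moves:
  travel:
    - [0,0.3,0.05]
    - [0,0.2,0.05]
  dr:
    - [0.004,0,0]
    - [0,0,0]

```text
t: 8.8
tcp_pos: [685.6, 2.8, 32.9]
ee_rot: [0.56, 0.435, -0.431, -0.558]
contact_force: [-5.8, -0.7, 14.9]
finger_gap: 0.414
```

```bash
python3 - <<'E'
from h import *
st();snap('scene','s2.png');st();snap('wrist','w9.png');st()
im=cv2.imread('pics/s2.png'); c=im[240:370,215:345]; cv2.imwrite('pics/s2c.png',cv2.resize(c,None,fx=4.5,fy=4.5,interpolation=cv2.INTER_CUBIC))
E
```

```text
t 8.8 tcp [685.6   2.8  32.9] yaw 75.52 ydir [ 0.005  0.002 -1.   ] j [ 0.003  0.597 -0.084  0.886  0.002  0.256] F [-5.8 -0.7 14.9] gap 0.414
t 8.85 tcp [685.6   2.8  32.9] yaw 75.51 ydir [ 0.005  0.002 -1.   ] j [ 0.003  0.596 -0.084  0.885  0.002  0.256] F [-5.2 -0.1 14.4] gap 0.414
t 8.9 tcp [685.6   2.8  32.9] yaw 75.51 ydir [ 0.005  0.002 -1.   ] j [ 0.003  0.596 -0.084  0.885  0.002  0.256] F [-4.9 -0.9 14.5] gap 0.413
```

View pics/s2c.png

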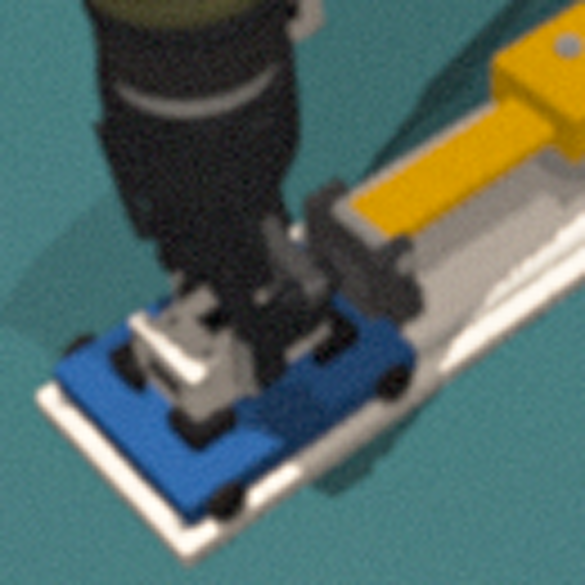

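apply_moves:
  travel:
    - [0,0,0.1]
    - [0,0,0]
    - [0,0,0]
  dr:
    - [0,0,0]
    - [0,0,0]
    - [0,0,0]
  hand: 5.6

```text
t: 9.15
tcp_pos: [685.8, 3.1, 33.8]
ee_rot: [0.56, 0.435, -0.43, -0.558]
contact_force: [-0.0, 0.2, -0.4]
finger_gap: 0.652
```

```bash
python3 - <<'E'
from h import *
st();snap('wrist','w10.png')
im=cv2.imread('pics/w10.png'); c=im[160:420,220:420]; cv2.imwrite('pics/w10c.png',cv2.resize(c,None,fx=2.3,fy=2.3,interpolation=cv2.INTER_CUBIC))
plan([684,2.7,110],75.5,maxmm=20)
E
```

```text
t 9.15 tcp [685.8   3.1  33.8] yaw 75.52 ydir [ 0.008  0.002 -1.   ] j [ 0.004  0.594 -0.086  0.883  0.002  0.257] F [-0.   0.2 -0.4] gap 0.652
travel [[-0.01, -1.91, 0.03], [-0.02, -1.91, 0.03], [-0.02, -1.91, 0.03], [-0.02, -1.91, 0.04]] dr [[0.002, 0.0, 0.001], [0.002, 0.0, 0.001], [0.002, 0.0, 0.001], [0.002, 0.0, 0.001]]
```

View pics/w10c.png

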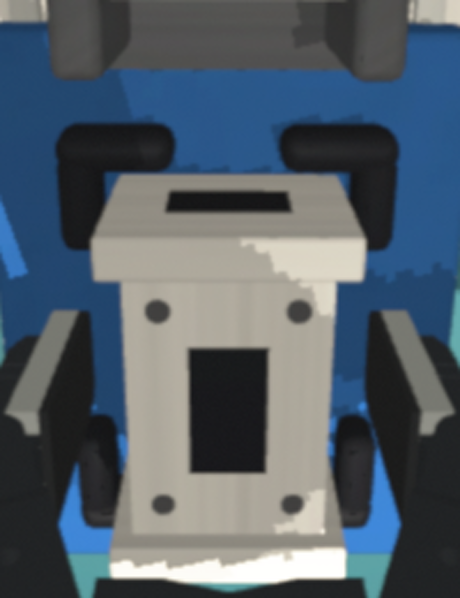

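apply_moves:
  travel:
    - [0,-1.0,0]
    - [0,-2.5,0]
    - [0,-3,0]
    - [0,-3,0]
    - [0,-2.5,0]
  dr:
    - [0.004,0,0]
    - [0.004,0,0]
    - [0,0,0]
    - [0,0,0]
    - [0,0,0]

```text
t: 9.62
tcp_pos: [679.9, 2.8, 150.0]
ee_rot: [-0.554, -0.429, 0.437, 0.564]
contact_force: [1.0, -0.3, -0.4]
finger_gap: 0.657
```

```bash
python3 - <<'E'
from h import *
st();snap('scene','s3.png')
im=cv2.imread('pics/s3.png'); c=im[240:370,215:395]; cv2.imwrite('pics/s3c.png',cv2.resize(c,None,fx=4.4,fy=4.4,interpolation=cv2.INTER_CUBIC))
plan([755,-10,150],75.5,maxmm=30)
E
```

```text
t 9.62 tcp [679.9   2.8 150. ] yaw 75.52 ydir [-0.018  0.004 -1.   ] j [0.002 0.518 0.069 1.14  0.004 0.255] F [ 1.  -0.3 -0.4] gap 0.657
travel [[0.19, 0.17, -2.44], [0.19, 0.18, -2.44], [0.19, 0.19, -2.44]] dr [[-0.004, 0.0, 0.001], [-0.004, 0.0, 0.001], [-0.004, 0.0, 0.001]]
```

View pics/s3c.png

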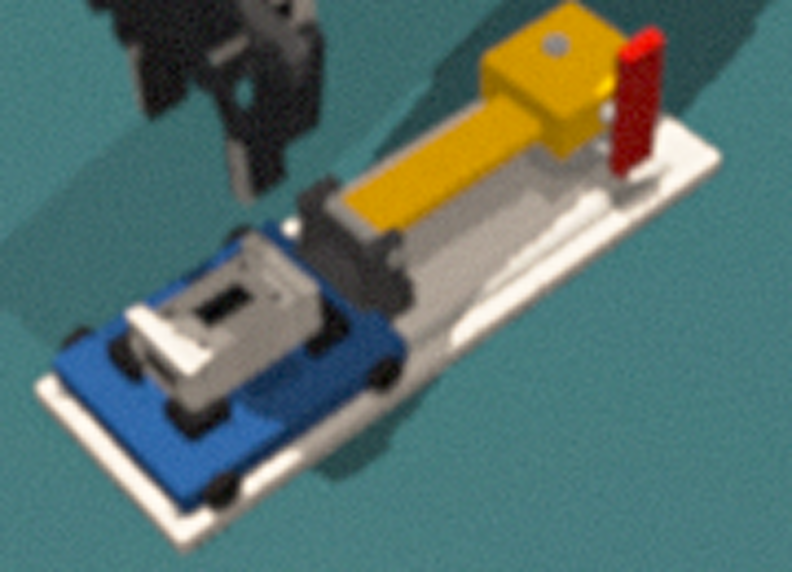

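apply_moves:
  travel:
    - [0.2,0,-2.4]
    - [0.2,0,-2.4]
    - [0.2,0,-2.4]
    - [0,0,0]
  dr:
    - [-0.006,0,0.001]
    - [-0.006,0,0.001]
    - [-0.004,0,0.001]
    - [0,0,0]

```text
t: 10.0
tcp_pos: [757.7, -9.6, 163.0]
ee_rot: [0.562, 0.436, -0.43, -0.556]
contact_force: [-1.9, -0.1, -0.5]
finger_gap: 0.653
```

```bash
python3 - <<'E'
from h import *
cal=ctrl.calibration('wrist');st();snap('wrist','w11.png')
np.savez('cal_w11.npz',K=cal['camera_matrix'],T=cal['T'])
im=cv2.imread('pics/w11.png'); c=im[40:240,230:400]; cv2.imwrite('pics/w11c.png',cv2.resize(c,None,fx=3,fy=3,interpolation=cv2.INTER_CUBIC))
E
```

```text
t 10.0 tcp [757.7  -9.6 163. ] yaw 75.55 ydir [ 0.012 -0.003 -1.   ] j [-0.012  0.64   0.3    1.219 -0.003  0.241] F [-1.9 -0.1 -0.5] gap 0.653
```

View pics/w11c.png

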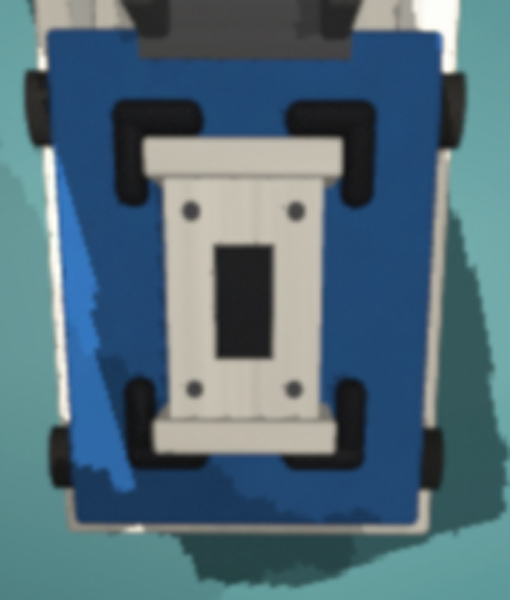

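```bash
python3 - <<'E'
from h import *
plan([572,76,175],75.5,maxmm=38)
E
```

```text
travel [[0.61, -0.24, 3.32], [0.61, -0.23, 3.32], [0.61, -0.22, 3.32], [0.61, -0.22, 3.32], [0.61, -0.21, 3.33]] dr [[0.002, 0.0, 0.0], [0.002, 0.0, 0.0], [0.002, 0.0, 0.0], [0.002, 0.0, 0.0], [0.002, 0.0, 0.0]]
travel [[0.61, -0.21, 3.33]] dr [[0.002, 0.0, 0.0]]
```

apply_moves:
  travel:
    - [0.6,-0.3,3.3]
    - [0.6,-0.3,3.3]
    - [0.6,-0.3,3.3]
    - [0.6,-0.3,3.3]
    - [0.6,-0.3,3.3]
  dr:
    - [0.002,0,0]
    - [0.002,0,0]
    - [0.002,0,0]
    - [0.002,0,0]
    - [0.002,0,0]
  hand: 3.0

```text
t: 10.47
tcp_pos: [599.0, 60.1, 171.5]
ee_rot: [-0.559, -0.43, 0.433, 0.561]
contact_force: [0.3, 1.2, -0.1]
finger_gap: 0.351
```

apply_moves:
  travel:
    - [0.5,-0.3,2.5]
    - [0,0,0.3]
    - [0,0,0]
  dr:
    - [0.002,0,0]
    - [0,0,0]
    - [0,0,0]

```text
t: 10.72
tcp_pos: [562.5, 74.9, 175.6]
ee_rot: [-0.556, -0.429, 0.436, 0.562]
contact_force: [0.4, 0.4, -0.1]
finger_gap: 0.351
```

```bash
python3 - <<'E'
from h import *
ctrl.camera('top')
cal=ctrl.calibration('wrist');st();im=snap('wrist','w12.png');st()
np.savez('cal_w12.npz',K=cal['camera_matrix'],T=cal['T'])
print([(np.round(d['at'],1).tolist(),round(d['p'],2)) for d in ctrl.place_of('wrist','latch_tab')])
u,v=proj('wrist',[496.5,97.7,115],cal);print(u,v)
u=int(u);v=int(v);c=cv2.imread('pics/w12.png')[max(0,v-70):v+70,max(0,u-70):u+70]; print(max(0,u-70),max(0,v-70)); cv2.imwrite('pics/w12c.png',cv2.resize(c,None,fx=4,fy=4,interpolation=cv2.INTER_CUBIC))
E
```

```text
t 10.77 tcp [562.9  74.8 175.6] yaw 75.45 ydir [-0.013  0.001 -1.   ] j [ 0.13   0.292 -0.205  1.086  0.003  0.384] F [-1.1  0.5  0.4] gap 0.352
t 10.82 tcp [564.2  74.4 175.5] yaw 75.41 ydir [-0.012  0.001 -1.   ] j [ 0.13   0.293 -0.204  1.085  0.003  0.384] F [-1.6  0.3  0. ] gap 0.35
[([499.2, 102.2, 102.9], 0.57)]
329.29250290172746 152.6237107735196
259 82
```

View pics/w12.png

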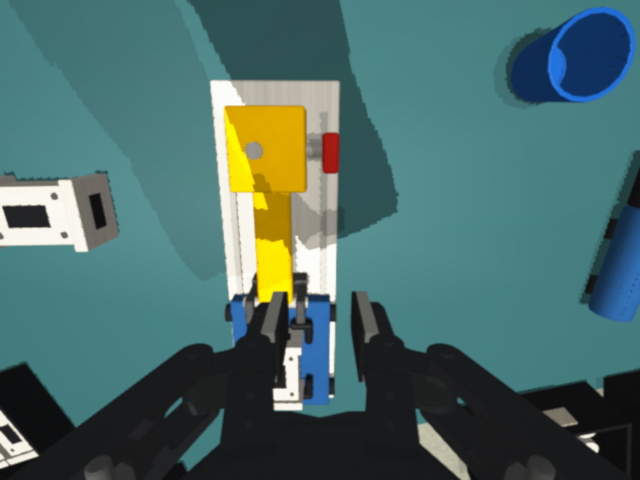

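View pics/w12c.png

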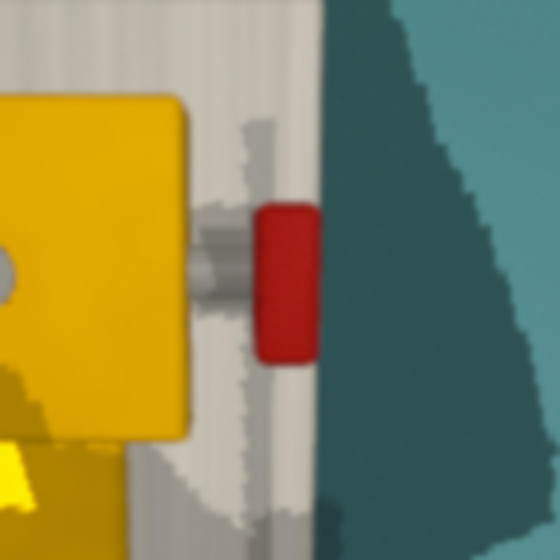

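```bash
python3 - <<'E'
from h import *
z=np.load('cal_w12.npz'); cal={'camera_matrix':z['K'],'T':z['T']}
print(ray('wrist',259+288/4-.4,82+284/4-.4,115,cal))
plan([497,98.3,145],75.5,maxmm=27)
E
```

```text
[496.68337659  98.46217238 115.        ]
travel [[0.21, 1.04, 2.39], [0.21, 1.03, 2.39], [0.21, 1.02, 2.39]] dr [[-0.004, -0.001, -0.001], [-0.004, -0.001, -0.001], [-0.004, -0.001, -0.001]]
```

apply_moves:
  travel:
    - [0.2,0.8,2.3]
    - [0.2,0.8,2.3]
    - [0.2,0.8,2.3]
    - [0,0,0]
    - [0,0,0]
  dr:
    - [-0.005,-0.001,-0.001]
    - [-0.004,-0.001,-0.001]
    - [-0.004,-0.001,-0.001]
    - [0,0,0]
    - [0,0,0]

```text
t: 11.28
tcp_pos: [504.0, 95.5, 149.5]
ee_rot: [0.561, 0.433, -0.43, -0.559]
contact_force: [0.8, 0.0, -0.6]
finger_gap: 0.349
```

```bash
python3 - <<'E'
from h import *
ctrl.camera('top');st();plan([497,98.5,120],75.5,maxmm=20)
E
```

```text
t 11.33 tcp [503.7  95.4 149.3] yaw 75.21 ydir [ 0.004  0.    -1.   ] j [ 0.188  0.197 -0.392  0.977 -0.001  0.446] F [-0.8 -0.4  0.1] gap 0.349
travel [[0.06, 1.47, 0.37], [0.06, 1.47, 0.37]] dr [[0.002, -0.003, 0.001], [0.002, -0.003, 0.001]]
```

apply_moves:
  travel:
    - [0.1,1.2,0.4]
    - [0.1,1.2,0.4]
    - [0,0,0]
    - [0,0,0]
  dr:
    - [0.002,-0.003,0]
    - [0.002,-0.002,0]
    - [0,0,0]
    - [0,0,0]

```text
t: 11.67
tcp_pos: [503.3, 98.2, 126.1]
ee_rot: [0.561, 0.434, -0.43, -0.559]
contact_force: [-0.2, 0.5, 0.6]
finger_gap: 0.35
```

```bash
python3 - <<'E'
from h import *
snap('wrist','w13.png');st();plan([497,98.5,85],75.5,maxmm=12)
E
```

```text
t 11.72 tcp [503.2  98.2 126.1] yaw 75.31 ydir [ 0.005  0.001 -1.   ] j [ 0.193  0.216 -0.426  0.924  0.     0.449] F [ 0.5 -0.3 -0.1] gap 0.348
travel [[-0.04, 1.03, 0.16], [-0.03, 1.03, 0.16], [-0.03, 1.03, 0.15], [-0.03, 1.03, 0.15]] dr [[0.001, -0.001, 0.001], [0.001, -0.001, 0.001], [0.001, -0.001, 0.001], [0.001, -0.001, 0.001]]
```

View pics/w13.png

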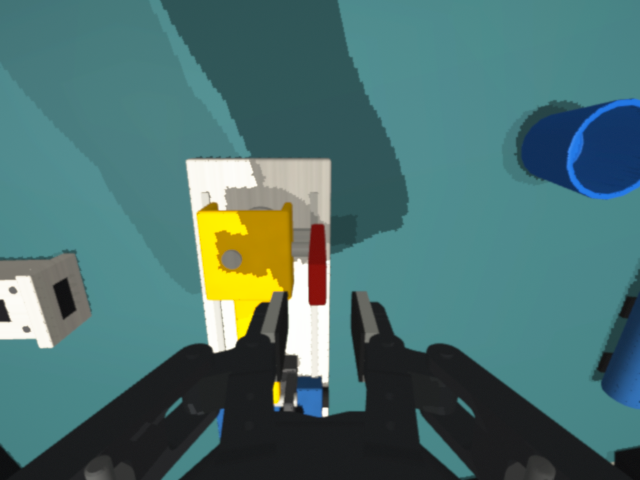

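apply_moves:
  travel:
    - [0,1.0,0.3]
    - [0,1.0,0.3]
    - [0,1.0,0.2]
    - [0,0.6,0.1]
    - [0,0,0]
  dr:
    - [0.004,-0.001,0]
    - [0.003,-0.001,0]
    - [0,-0.001,0]
    - [0,0,0]
    - [0,0,0]

```text
t: 12.13
tcp_pos: [496.8, 100.4, 88.2]
ee_rot: [-0.559, -0.434, 0.431, 0.56]
contact_force: [0.3, 0.7, 0.1]
finger_gap: 0.353
```

```bash
python3 - <<'E'
from h import *
snap('wrist','w14.png');st();plan([497,98.5,84],75.5,maxmm=12)
E
```

```text
t 12.18 tcp [496.9 100.3  88.6] yaw 75.41 ydir [ 0.001  0.004 -1.   ] j [ 0.197  0.246 -0.483  0.84   0.003  0.452] F [-0.7 -0.3 -0.7] gap 0.349
travel [[-0.18, 0.46, -0.06]] dr [[0.0, -0.002, 0.004]]
```

View pics/w14.png

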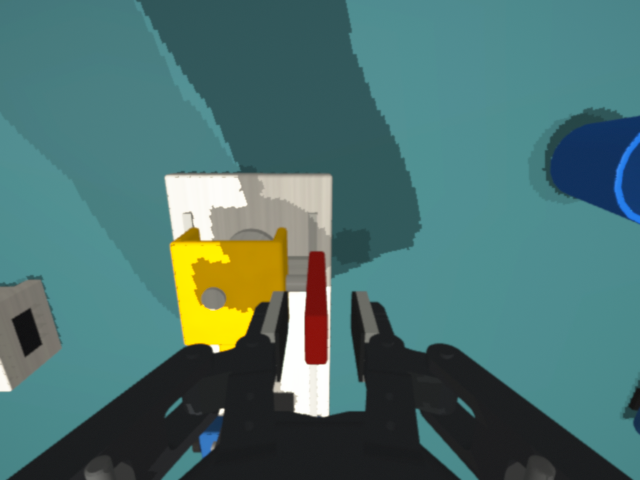

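apply_moves:
  travel:
    - [-0.2,0.35,0]
    - [0,0,0]
    - [0,0,0]
  dr:
    - [0,-0.001,0.003]
    - [0,0,0]
    - [0,0,0]

```text
t: 12.43
tcp_pos: [496.4, 98.3, 84.9]
ee_rot: [-0.559, -0.433, 0.433, 0.559]
contact_force: [1.1, 0.5, -0.4]
finger_gap: 0.354
```

apply_moves:
  travel:
    - [0,0,0]
    - [0,0,0]
    - [0,0,0]
    - [0,0,0]
  dr:
    - [0,0,0]
    - [0,0,0]
    - [0,0,0]
    - [0,0,0]
  hand: 0.2
  force: 80

```text
t: 12.77
tcp_pos: [496.8, 98.6, 85.6]
ee_rot: [-0.559, -0.433, 0.432, 0.559]
contact_force: [0.2, 1.0, -2.4]
finger_gap: 0.1
```

```bash
python3 - <<'E'
from h import *
st();snap('wrist','w15.png')
E
```

```text
t 12.77 tcp [496.8  98.6  85.6] yaw 75.47 ydir [ 0.001  0.001 -1.   ] j [ 0.195  0.248 -0.488  0.833  0.001  0.449] F [ 0.2  1.  -2.4] gap 0.1
```

View pics/w15.png

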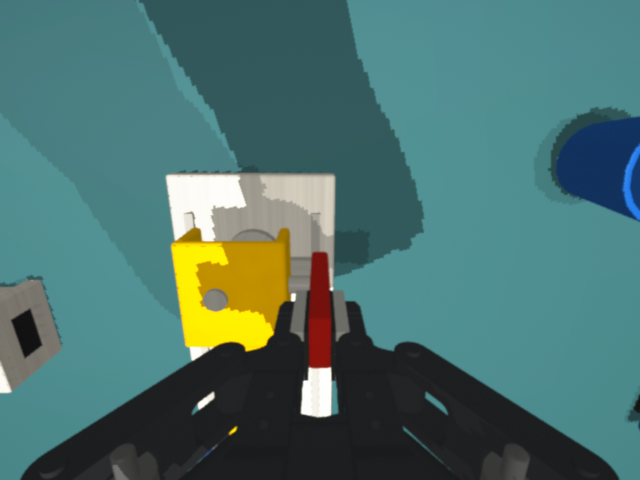

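apply_moves:
  travel:
    - [0.5,0,0]
    - [0.5,0,0]
    - [0.4,0,0]
    - [0.2,0,0]
  dr:
    - [0,0,0]
    - [0,0,0]
    - [0,0,0]
    - [0,0,0]

```text
t: 13.15
tcp_pos: [500.2, 111.5, 85.3]
ee_rot: [0.562, 0.431, -0.434, -0.558]
contact_force: [-0.8, -5.7, 1.3]
finger_gap: 0.102
```

```bash
cat >> h.py <<'E'
A=np.radians(-14.5); DX=np.array([np.cos(A),np.sin(A),0]); DY=np.array([-np.sin(A),np.cos(A),0]); DZ=np.array([0,0,1.])
TAB0=np.array([496.8,98.6,85.6]); PIV=np.array([683.7,2.85,0])-75*DX+55*DZ
def ls():
    st(); s=ctrl.sense(); p=np.array(s['tcp_pos']); m=R.from_quat(s['ee_rot']).as_matrix()
    r=p-PIV; r0=TAB0-PIV; th=np.arctan2(r[2],-(r@DX)) - np.arctan2(r0[2],-(r0@DX))
    yd=m[:,1]; tilt=np.arctan2(-(yd@DX),-yd[2])
    print('pull',((p-TAB0)@DY).round(2),'theta',th.round(3),'tilt',tilt.round(3),'rad',np.hypot(r@DX,r[2]).round(1),np.hypot(r0@DX,r0[2]).round(1),'rise',(p-TAB0)[2].round(1))
    return p,m
def lift(th2,pull,n):
    p,m=ls(); r0=TAB0-PIV
    Ry=R.from_rotvec(DY*th2); g=PIV+Ry.apply(r0)+DY*pull
    x=DY;y=-DZ;G=Ry*R.from_matrix(np.stack([x,y,np.cross(x,y)],1))
    M=R.from_matrix(m); rv=(M.inv()*G).as_rotvec()
    # waypoints along arc
    for i in range(n):
        pass
    d=M.inv().apply(g-p)/10
    print('one-row: travel',d.round(3),'dr',rv.round(4))
E
python3 -c "
from h import *
lift(0.06,14,1)"
```

```text
t 13.15 tcp [500.2 111.5  85.3] yaw 75.34 ydir [ 0.    -0.007 -1.   ] j [ 0.224  0.261 -0.471  0.84  -0.007  0.48 ] F [-0.8 -5.7  1.3] gap 0.102
pull 13.32 theta -0.002 tilt -0.002 rad 133.4 133.5 rise -0.3
one-row: travel [ 0.064 -0.805 -0.205] dr [ 0.0618 -0.0031 -0.0068]
```

apply_moves:
  travel:
    - [0.2,-0.3,-0.05]
    - [0.15,-0.8,-0.2]
  dr:
    - [0.01,-0.002,-0.005]
    - [0.06,0,-0.004]

```text
t: 13.32
tcp_pos: [502.8, 112.8, 95.0]
ee_rot: [-0.541, -0.417, 0.448, 0.576]
contact_force: [5.5, -7.2, -8.3]
finger_gap: 0.105
```

```bash
python3 -c "
from h import *
lift(0.12,14.5,1)"
```

```text
t 13.32 tcp [502.8 112.8  95. ] yaw 75.53 ydir [-0.064  0.012 -0.998] j [ 0.204  0.304 -0.39   0.938  0.025  0.456] F [ 5.5 -7.2 -8.3] gap 0.105
pull 15.27 theta 0.072 tilt 0.066 rad 133.7 133.5 rise 9.4
one-row: travel [-0.08  -0.609 -0.191] dr [ 0.0544  0.0001 -0.0041]
```

apply_moves:
  travel:
    - [0.05,-0.7,-0.2]
    - [0.1,-0.7,-0.18]
  dr:
    - [0.056,0,-0.003]
    - [0.056,0,-0.002]

```text
t: 13.48
tcp_pos: [508.0, 111.5, 108.6]
ee_rot: [-0.507, -0.391, 0.471, 0.606]
contact_force: [0.8, -7.9, -5.0]
finger_gap: 0.101
```

```bash
python3 -c "
from h import *
lift(0.25,14.5,1)"
```

```text
t 13.48 tcp [508.  111.5 108.6] yaw 75.55 ydir [-0.175  0.041 -0.984] j [ 0.172  0.387 -0.251  1.1    0.07   0.418] F [ 0.8 -7.9 -5. ] gap 0.101
pull 15.29 theta 0.182 tilt 0.18 rad 133.6 133.5 rise 23.0
one-row: travel [-0.083 -0.877 -0.251] dr [ 0.0698 -0.     -0.0042]
```

apply_moves:
  travel:
    - [0.05,-0.7,-0.2]
    - [0.05,-0.7,-0.2]
  dr:
    - [0.056,0,-0.003]
    - [0.056,0,-0.002]

```text
t: 13.65
tcp_pos: [514.3, 109.3, 121.7]
ee_rot: [-0.471, -0.363, 0.493, 0.635]
contact_force: [-1.2, -5.7, -1.3]
finger_gap: 0.098
```

```bash
python3 -c "
from h import *
lift(0.37,14.5,1)"
```

```text
t 13.65 tcp [514.3 109.3 121.7] yaw 75.52 ydir [-0.285  0.069 -0.956] j [ 0.141  0.482 -0.103  1.264  0.109  0.379] F [-1.2 -5.7 -1.3] gap 0.098
pull 14.77 theta 0.292 tilt 0.297 rad 133.5 133.5 rise 36.1
one-row: travel [-0.031 -1.002 -0.274] dr [ 0.0726 -0.0011 -0.004 ]
```

apply_moves:
  travel:
    - [0.1,-0.6,-0.15]
    - [0.1,-0.4,-0.1]
    - [0.15,-0.15,0]
  dr:
    - [0.042,0,-0.003]
    - [0.03,0,-0.003]
    - [0.005,0,-0.002]

```text
t: 13.9
tcp_pos: [520.6, 108.4, 131.4]
ee_rot: [-0.443, -0.34, 0.508, 0.656]
contact_force: [-3.2, -6.8, -0.0]
finger_gap: 0.1
```

```bash
python3 -c "
from h import *
lift(0.38,14.5,1)
snap('scene','s4.png'); lift(0.38,14.5,1)
im=cv2.imread('pics/s4.png'); c=im[200:370,215:415]; cv2.imwrite('pics/s4c.png',cv2.resize(c,None,fx=3.5,fy=3.5,interpolation=cv2.INTER_CUBIC))
"
```

```text
t 13.9 tcp [520.6 108.4 131.4] yaw 75.33 ydir [-0.365  0.091 -0.927] j [0.121 0.559 0.015 1.389 0.135 0.354] F [-3.2 -6.8 -0. ] gap 0.1
pull 15.45 theta 0.379 tilt 0.385 rad 133.4 133.5 rise 45.8
one-row: travel [-0.095 -0.015  0.005] dr [-0.0053 -0.0045 -0.0032]
t 13.95 tcp [520.7 108.6 131.4] yaw 75.34 ydir [-0.364  0.091 -0.927] j [0.122 0.559 0.015 1.388 0.135 0.354] F [-4.2 -5.2  1.1] gap 0.099
pull 15.65 theta 0.379 tilt 0.385 rad 133.4 133.5 rise 45.8
one-row: travel [-0.115 -0.013  0.009] dr [-0.0046 -0.0044 -0.0032]
```

View pics/s4c.png

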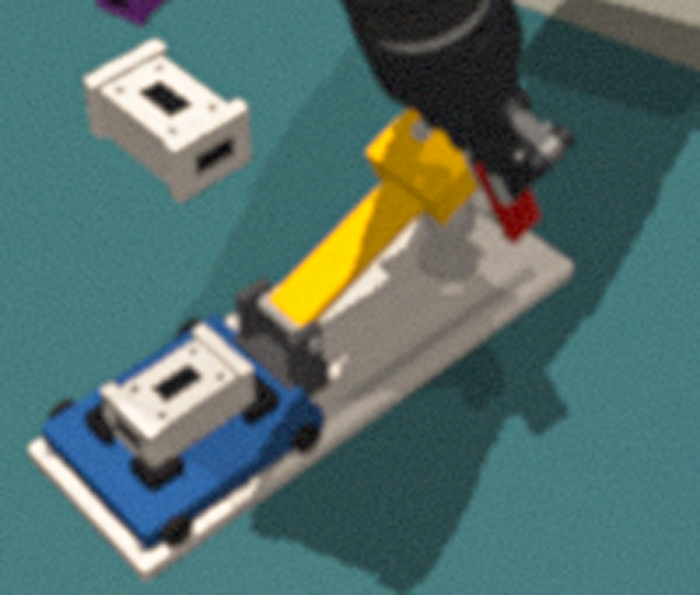

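```bash
python3 -c "
from h import *
for i in range(3): ctrl.camera('wrist')
snap('top','top9.png'); ls(); print(np.abs(ctrl.sense()['joint_velocities']).max())
for l in ['coupler_top','bit_cup','driver','stock_tray','housing_center']: print(l,[(np.round(d['at'],1).tolist(),round(d['p'],2)) for d in ctrl.place_of('top',l)][:4])
ls()"
```

```text
t 14.15 tcp [520.5 108.6 131.4] yaw 75.38 ydir [-0.362  0.09  -0.928] j [0.123 0.557 0.012 1.385 0.134 0.354] F [-2.  -5.1 -1. ] gap 0.105
pull 15.63 theta 0.378 tilt 0.382 rad 133.5 133.5 rise 45.8
0.004998402470038816
coupler_top [([481.0, 292.7, -3.3], 0.69)]
bit_cup [([483.5, 292.8, -2.8], 0.68)]
driver [([673.8, 356.9, 0.2], 0.86)]
stock_tray [([707.2, -355.7, 0.8], 0.56)]
housing_center [([358.0, -281.1, 18.7], 0.88), ([483.8, -165.8, 22.0], 0.64)]
t 14.4 tcp [520.6 108.6 131.4] yaw 75.39 ydir [-0.361  0.09  -0.928] j [0.123 0.556 0.011 1.385 0.134 0.354] F [-1.5 -6.  -2. ] gap 0.099
pull 15.67 theta 0.378 tilt 0.382 rad 133.5 133.5 rise 45.8
```

View pics/top9.png

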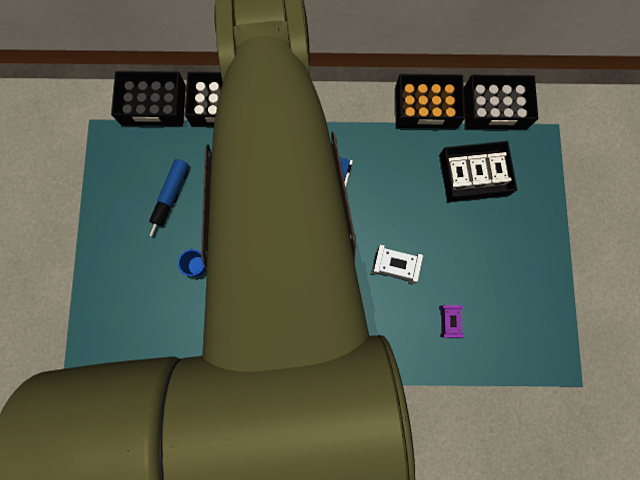

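The hold is steady at a 45.8 mm rise, and the cup, driver and tray haven't moved. I'm handing the job in.

```bash
python3 -c "
from h import *
print(ctrl.job_done())"
```

```text
the job is handed in; nothing more can be done
None
```

The housing is in the pocket and released, and the drawbar is unhitched and held raised. I handed the job in at about 14.4 s.

- **Housing:** I picked up the smaller aluminium housing, not the purple one or the larger look-alike. Lowering stopped at about 15 N of contact, at the height expected for the pocket floor. The wrist picture then showed it square inside all four black corners, and the scene picture after the lift showed it still there.
- **Latch and drawbar:** I gripped the tab and pulled it about 14 mm. During the lift it crept to about 15.6 mm, just short of the 16 mm stop and slightly past the suggested 14 mm. The opposing force of 5–6 N matched the spring. I then lifted along the hinge arc to about 0.38 rad.
- **Last checks:** The tab was about 46 mm up and steady over 0.45 s, with joint speeds near zero. The top picture showed the cup, driver and tray where they started.
- **Failed or missing checks:** The top-camera network put the coupler where the cup is. The arm hid the dock from above, so coupler height rests on the arm's measured pose and the scene picture, which shows the coupler raised clear of the ball.

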